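Prime the cutter's grease line with the hand lubricator

ROBOT

A 6-joint arm with a two-finger parallel gripper is mounted at the origin on the work surface. World frame = base frame: x ahead of the robot, y to its left, z up, the work surface at z = 0. Lengths are in m, angles in degrees, forces in N, time in s.
With the tool pointing down it reaches from about 0.4 to 0.825 m from the base axis. Payload 7 kg.
Tool frame: the origin (TCP) lies on the centre line of the jaws, within the pads' length; the fingertips stand 11 mm ahead of it and the grasp point (between the pads) lies 8 mm behind it; z points along the fingers, y is the line along which they close (so a half turn about z gives the same grasp; the last joint's range is limited). The gripper opens to 88 mm and grips with 3 to 60 N. Pads are 19 mm wide; open, the fingers measure 130 mm over their backs; the gripper's body (78 mm by 193 mm) begins 47 mm behind the grasp point.
Start: joints at [-59.525, 20.546, 0.682, 0, -70.136, -16.507], TCP at [0.163, -0.655, 0.238] pointing down, gripper open.
Joint ranges: [-176.03, 176.03], [-82.01, 121.73], [-58.28, 71.71], [-173.87, 95.51], [-174.79, -0.11], [-173.66, 173.66]. Speed limits (degrees/s): [136.94, 136.94, 172.46, 180, 180, 180].

INTERFACE

Orientations are given as [roll, pitch, yaw] about the fixed x, y, z axes, in that order (R = Rz(yaw) Ry(pitch) Rx(roll)).
In Python, from plant import r, capture, camera_model, job gives the robot as it stands.
- The arm moves only by the tool drive_tool, never from a script. Its argument "increments" is a list that holds one entry, the list of rows, each a list of 5 numbers: the gripper's target within -1 to 1 (fully open at 1, half-way at 0, shut at -1), then the shift along the tool's x, y, z scaled (see below), then the turn about the tool's z scaled (see below). In form: [[[gripper, tx, ty, tz, roll], ...]]. A call has 1 to 5 rows; each row is the pose to reach, as a shift and turn from the pose commanded when the call began, along the tool's axes at that moment, turning the shorter way round; what a row does not reach only later rows make up. The controller multiplies each number of a shift by 120 mm and each number of a turn by 360 degrees. A row lasts 1/8 s, in which the tool goes at most 62.5 mm and 10.7 degrees, less where a joint would pass 70% of its speed; a pose out of reach is approached as far as the arm can. A call with a number of a shift or a turn outside -1 to 1 is refused whole. A call with a gripper value outside its range is refused whole. The fingers move at their own pace and stop on an object; "squeeze" is the grip in N (left out, the last holds). Time passes only in rows, so rows that repeat a pose let the fingers close. It gives the time, the measured TCP pose, the force, the opening and the grip force at its end, in the units of the state.
- r.get_state(): the state, without advancing time (a new reading comes with each control period).
- capture(name): name is "scene" or "top"; returns the picture (384x512x3 uint8, red, green, blue); there is no depth.
- camera_model(name): a dict with "camera_matrix" (3x3 intrinsics, pixels), "rvec" (rotation vector, rad) and "tvec" (3), from world to camera coordinates, as OpenCV has them. Camera axes: x right, y down, z forward; pixel columns grow to the right and rows downward; lengths in m; the calibration is good to about 2 mm. A picture is of the moment at which its call begins. camera_model takes no time and is no camera call.
- job.close_job(): hands the job in; it is judged then, once.
The state is a dict: "time_s": time; "joints": joint angles; "qd": joint speeds; "joint_torque": joint torques, N m; "tcp_pos": TCP position; "eef_rot": TCP orientation; "contact_force": force on the tool from outside, world axes, zero at the start; "moment": the same for the moment, N m; "gripper_width": finger opening in m; "gripper_force": force on a finger pad.
Only numpy, scipy, OpenCV 4.12 (cv2) and the standard library are available. Lean on these libraries where they do the work, as an engineer would, in place of code of your own. Each camera call takes 0.05 s, during which the arm holds its last target. There are 200 camera calls.

TASK

Grease the cutting machine: with the fingertips, press the yellow knob of its hand lubricator all the way down and let it spring all the way back up, over and over, until the red indicator pin pops fully out of the side of the pump. Stop there: no further stroke once the pin is out, and leave the knob up. Do not touch the pin, and leave everything lying on the bench and on the machine where it is.

Things in the scene. Friction and masses are not known exactly. Their poses are not given: they have to be found in the camera images.
- knob_top (a point): Centre of the flat top of the yellow mushroom knob (46 mm across, flat top about 34, 18 mm thick) on a vertical rod; it moves with the plunger. Top 168 mm above the bench when up; pressed straight down from above. The clear grease reservoir with black cap (60 mm across, top 124 mm above the bench) stands 68 mm from the knob's axis, on the machine's +y side; nothing taller is within 150 mm.
- plunger (a joint): Knob travel in m: 0 = fully up, 0.022 = fully down at its stop. Its spring pushes up with about 5 N at the top and 13 N at the bottom; pumping adds about 4 N, damping 3 N at 0.08 m/s. It pumps on the way down: for a full charge let it come back within 3 mm of the top, then press at least 20 mm down.
- pin (a joint): Travel of the red indicator pin in m: under 0.003 while in, 0.026 = fully out. It stays in while pressure builds, then springs out at once (within 0.3 s) near the bottom of the stroke that brings the line to pressure, and stays out. From the start this takes 3 to 6 full strokes; how many cannot be seen beforehand.
- pin_tip (a point): Outer end of the red pin, 14 mm in diameter, level, 64 mm above the bench; it leaves a brass gland on the machine's -y side of the pump. The gland's face is 39 mm from the knob's axis; 4 mm of pin show when in, 30 mm when out.
- machine: Machine bed, a blue plate 260 x 520 x 22 mm (x, y, z) bolted to the bench; origin at the centre of its underside. The knob's axis stands at (0, -0.165) m in its frame. The gear motor, 185 mm high, fills x -0.10 to 0.11, y 0.02 to 0.33 m of it. Its position and yaw vary.
- spanner: Loose steel spanner, 150 x 38 x 8 mm, on the machine bed before the pump; origin at the centre of its underside, x along it. To be left alone.
- jar: Loose glass jar with black lid, 52 mm across, 62 mm high, on the machine bed; origin under its centre. To be left alone.
- snips: Loose tin snips with blue handles, 250 x 80 x 22 mm, on the bench to the right; origin on the bench near the pivot, x towards the blades. To be left alone.
- carton: Loose open white carton, 115 x 90 x 70 mm, on the bench to the left of the machine; origin under its centre. To be left alone.
- tin: Loose round aluminium tin, 116 mm across, 48 mm high, on the bench to the right of the machine; origin under its centre. To be left alone.
- ornament_red: Loose dark red sheet-metal scroll, 200 x 85 x 4 mm, on the bench to the right of the machine; origin under its centre. To be left alone.

How it is judged:
By the outcome, as a careful person would: the job done as asked, in the order asked, and still so for the second after the job is handed in, with the robot touching nothing.
It also fails if it takes over 54 s, if anything falls off the work surface, if the arm or the gripper's body presses on something with over 40 N, if the wrist force passes 120 N, or if a joint passes its speed limit or range.

## Working session

There is one attempt and no reset: what is moved stays moved. The work goes in short steps, Python scripts to look and compute and a tool call to move; the robot and the scene stay as the last step left them, time stands still between calls to the robot, and variables do not carry over. Pictures are saved under pics/ and viewed, at most 10 in all, crops included, and the job is handed in when it is done.

Besides the shell and the picture viewer there is one more tool, called after ">>>" as name([rows], argument=value, ...), one row to a line, values as JSON. drive_tool: Moves the arm, as the interface text tells. Its arguments: {"type":"object","properties":{"increments":{"type":"array"},"squeeze":{"type":"number"}},"required":["increments"]}

```bash
mkdir -p pics; python3 - <<'E'
from plant import r,capture,camera_model
import cv2
for n in("scene","top"):
    im=capture(n); cv2.imwrite(f"pics/{n}0.png",cv2.resize(im[:,:,::-1],(768,576),interpolation=cv2.INTER_CUBIC))
s=r.get_state(); print(s)
E
```

```text
{'time_s': 0.1, 'joints': array([-5.95244275e+01,  2.05884677e+01,  6.38816186e-01, -1.62838129e-02,
       -7.01364733e+01, -1.65092977e+01]), 'qd': array([ 0.0048154 , -0.09415201,  0.17805617,  0.13479082, -0.05598107,
        0.00149701]), 'joint_torque': array([-1.53682882e-03, -5.84163272e+01,  2.93750292e+01,  7.01561943e+00,
        1.01569746e-02, -5.12647239e-05]), 'tcp_pos': array([ 0.162803  , -0.65463706,  0.23670654]), 'eef_rot': array([ 1.79913075e+02, -9.79874211e-03, -1.66039262e+02]), 'contact_force': array([ 0.04728651, -0.24762108,  0.73769157]), 'moment': array([ 0.01631791, -0.01622964,  0.01155887]), 'gripper_force': 0.0, 'gripper_width': 0.08767156882644303}
```

View pics/scene0.png

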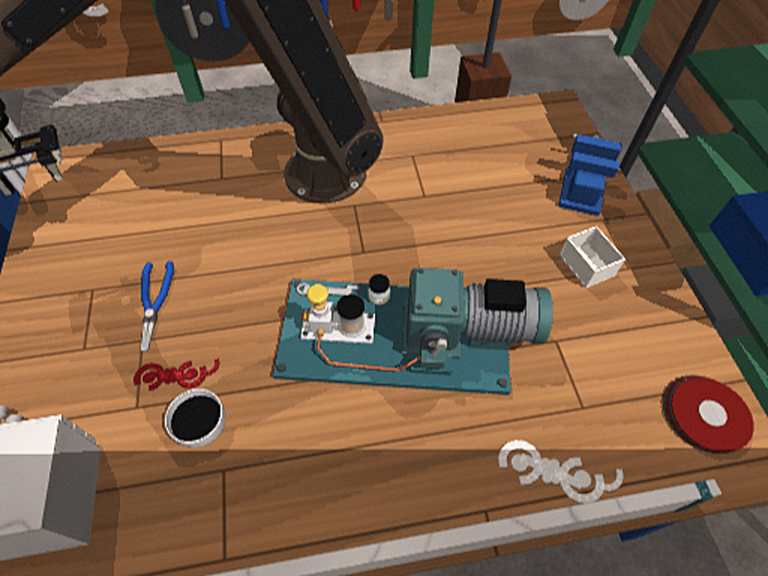

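View pics/top0.png

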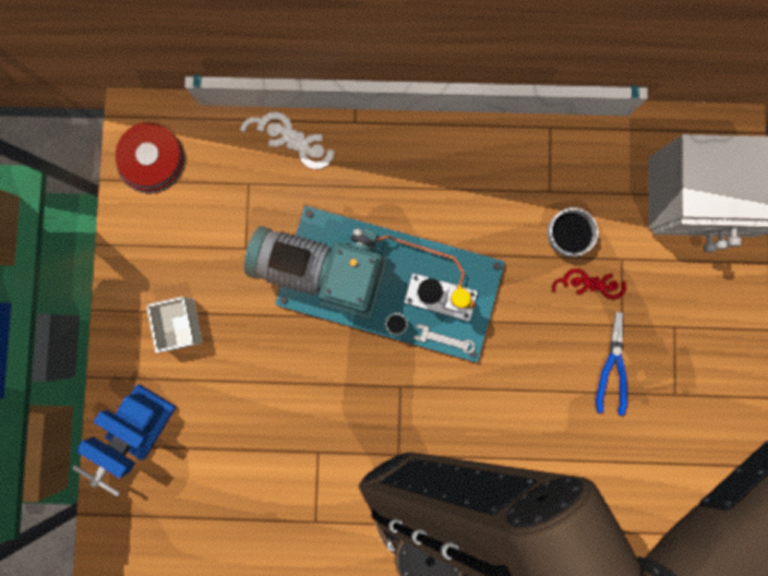

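Scene: the knob top is at about (318,291) and the reservoir cap at (350,305). Top: the knob is at (461,298), and the plate corners are about (307,207), (504,263), (480,362) and (276,303), all in 1.5x pixels. The pin side is to the right in the top view.

```bash
cat > h.py <<'E'
import numpy as np,cv2
from plant import r,capture,camera_model
def mdl(n):
    m=camera_model(n);R=cv2.Rodrigues(np.array(m["rvec"],float))[0];return np.array(m["camera_matrix"]),R,np.array(m["tvec"],float).ravel()
def ray(n,u,v):
    K,R,t=mdl(n);return -R.T@t,R.T@np.linalg.inv(K)@[u,v,1]
def onz(n,u,v,z):
    c,d=ray(n,u,v);return c+d*(z-c[2])/d[2]
def proj(n,p):
    K,R,t=mdl(n);q=K@(R@np.array(p)+t);return q[:2]/q[2]
E
python3 - <<'E'
from h import *
for n,(u,v) in dict(scene=(318,291),top=(461,298)).items():
    im=capture(n); x0,y0=int(u/1.5)-32,int(v/1.5)-24
    hsv=cv2.cvtColor(im,cv2.COLOR_RGB2HSV)[y0:y0+48,x0:x0+64]
    m=cv2.inRange(hsv,(23,170,150),(33,255,255))
    _,_,st,ce=cv2.connectedComponentsWithStats(m)
    i=1+np.argmax(st[1:,4]); c=ce[i]+[x0,y0]; print(n,st[i]+[x0,y0,0,0,0],c,onz(n,*c,.168),onz(n,*c,.16))
    cv2.imwrite(f"pics/c_{n}.png",cv2.resize(im[y0:y0+48,x0:x0+64,::-1],(768,576),interpolation=cv2.INTER_CUBIC)); print(x0,y0)
P=np.array([onz("top",u/1.5,v/1.5,.022)[:2] for u,v in((307,207),(504,263),(480,362),(276,303))])
print(P, np.degrees(np.arctan2(*(P[0]-P[1])[::-1])), np.degrees(np.arctan2(*(P[3]-P[2])[::-1])),P.mean(0),np.linalg.norm(P[0]-P[1]),np.linalg.norm(P[1]-P[2]))
E
python3 -c "
import cv2,numpy as np
cv2.imwrite('pics/c.png',cv2.resize(np.hstack([cv2.imread('pics/c_scene.png'),cv2.imread('pics/c_top.png')]),(800,300)))"
```

```text
scene [206 190  12   5  26] [211.30769231 192.        ] [ 0.5124912  -0.06027358  0.168     ] [ 0.50699131 -0.06047536  0.16      ]
180 170
top [301 192  13  13 121] [306.79338843 198.18181818] [ 0.51907907 -0.06313476  0.168     ] [ 0.51950632 -0.06405245  0.16      ]
275 174
[[ 0.74158409  0.30719122]
 [ 0.6149014  -0.18635283]
 [ 0.36996121 -0.13150412]
 [ 0.49945304  0.37417482]] 75.60412619564786 75.63662059848618 [0.55647493 0.09087727] 0.5095431595748943 0.2510061311660509
```

View pics/c.png

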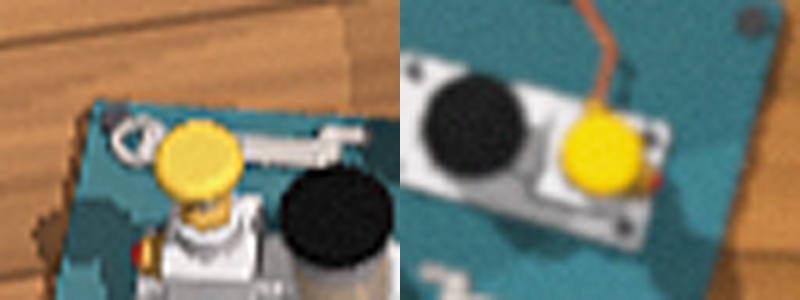

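The knob is near (0.519,-0.064), which agrees with the plate pose (predicted (0.515,-0.069), yaw -14.4°). The pin is seen at the knob's -y side. Next I'll compute the shift in tool axes.

```bash
cat >> h.py <<'E'
from scipy.spatial.transform import Rotation as Ro
def delta(p):
    s=r.get_state();R=Ro.from_euler('xyz',s["eef_rot"],degrees=True).as_matrix()
    return (R.T@(np.array(p)-s["tcp_pos"]))/.12
E
python3 - <<'E'
from h import *
for n,c in dict(scene=(212,194.8),top=(307.3,198.5)).items(): print(onz(n,*c,.168))
print(delta((.518,-.065,.2)))
E
```

```text
[ 0.5233664  -0.05928422  0.168     ]
[ 0.51807546 -0.06482828  0.168     ]
[-4.05834981  4.05497894  0.31189506]
```

>>> drive_tool([
  [[-1,-0.2,0.2,0,0],[-1,-0.5,0.5,0,0],[-1,-0.8,0.8,0,0],[-1,-0.9,0.9,0,0],[-1,-1,1,0,0]],
], squeeze=10)

```text
time_s: 0.82
tcp_pos: [0.2509, -0.5091, 0.2377]
eef_rot: [-180.0, 0.0, -166.0]
contact_force: [0.1, -0.7, -0.6]
gripper_width: 0.0433
gripper_force: 0.0
```

>>> drive_tool([
  [[-1,-0.25,0.25,0,0],[-1,-0.5,0.5,0,0],[-1,-0.75,0.75,0,0],[-1,-1,1,0,0]],
])

```text
time_s: 1.32
tcp_pos: [0.3384, -0.3634, 0.2375]
eef_rot: [-180.0, -0.0, -166.1]
contact_force: [-0.2, -0.6, -0.2]
gripper_width: 0.0036
gripper_force: 0.0
```

>>> drive_tool([
  [[-1,-0.25,0.25,0,0],[-1,-0.5,0.5,0,0],[-1,-0.75,0.75,0,0],[-1,-1,1,0,0],[-1,-1,1,0,0]],
])

```text
time_s: 1.95
tcp_pos: [0.4267, -0.2173, 0.2375]
eef_rot: [-180.0, 0.0, -165.9]
contact_force: [0.3, -1.0, 0.4]
gripper_width: 0.0002
gripper_force: 0.0
```

```bash
python3 - <<'E'
from h import *
s=r.get_state();print(s["tcp_pos"],s["eef_rot"],s["gripper_width"],delta((.519,-.064,.2)))
E
```

```text
[ 0.4267364  -0.21727552  0.23754161] [-1.79995811e+02  9.92711290e-03 -1.65894908e+02] 0.00018376384171173323 [-1.05690676  1.05143598  0.31295298]
```

>>> drive_tool([
  [[-1,-0.25,0.25,0,0],[-1,-0.5,0.5,0.0,0],[-1,-0.75,0.75,0.1,0],[-1,-1,1,0.25,0],[-1,-1,1,0.35,0]],
])

```text
time_s: 2.58
tcp_pos: [0.5138, -0.0723, 0.1944]
eef_rot: [-180.0, -0.1, -166.0]
contact_force: [-0.1, -1.3, -0.7]
gripper_width: 0.0005
gripper_force: 0.0
```

>>> drive_tool([
  [[-1,-0.06,0.05,0,0],[-1,-0.06,0.05,0,0]],
])

```text
time_s: 2.82
tcp_pos: [0.5188, -0.0663, 0.196]
eef_rot: [-180.0, 0.0, -166.1]
contact_force: [0.8, -0.6, 1.0]
gripper_width: 0.0007
gripper_force: 0.0
```

```bash
cat > look.py <<'E'
import sys
from h import *
o=[]
for n in("scene","top"):
    im=capture(n);u,v=proj(n,(.519,-.064,.12)).astype(int)
    o.append(cv2.resize(im[v-36:v+36,u-32:u+32,::-1],(400,450),interpolation=cv2.INTER_CUBIC));print(n,u-32,v-36)
cv2.imwrite(f"pics/{sys.argv[1]}.png",np.hstack(o))
s=r.get_state();print(s["time_s"],s["tcp_pos"],s["contact_force"],delta((.519,-.064,.195)))
E
python3 look.py a
```

```text
scene 179 166
top 273 162
2.925 [ 0.51852609 -0.06639125  0.19623699] [-0.10954945 -0.76788342 -1.35236249] [-0.00861815  0.0183927   0.01031414]
```

View pics/a.png

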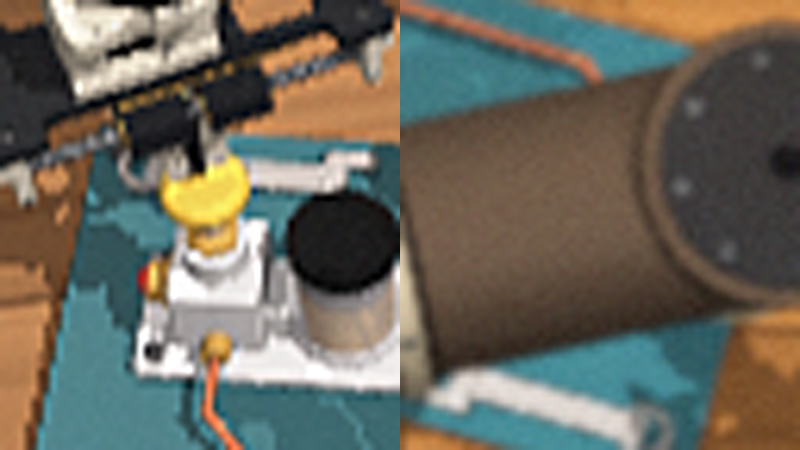

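The fingers are centred over the knob, and the red pin tip is in at scene px (202,210). Starting the first stroke, watching force.

>>> drive_tool([
  [[-1,0,0.02,0.1,0],[-1,0,0.02,0.16,0],[-1,0,0.02,0.21,0],[-1,0,0.02,0.26,0],[-1,0,0.02,0.29,0]],
])

```text
time_s: 3.55
tcp_pos: [0.5175, -0.0636, 0.162]
eef_rot: [-180.0, 0.0, -166.0]
contact_force: [-7.3, 3.1, 19.5]
gripper_width: 0.0006
gripper_force: 9.3
```

>>> drive_tool([
  [[-1,0,0,0.02,0],[-1,0,0,0.02,0]],
])

```text
time_s: 3.8
tcp_pos: [0.5175, -0.0636, 0.1595]
eef_rot: [-180.0, 0.0, -166.0]
contact_force: [-6.5, 1.6, 14.4]
gripper_width: 0.0004
gripper_force: 7.3
```

>>> drive_tool([
  [[-1,0,0,0.02,0],[-1,0,0,0.02,0]],
])

```text
time_s: 4.05
tcp_pos: [0.5175, -0.0636, 0.1572]
eef_rot: [-180.0, 0.0, -166.0]
contact_force: [-7.4, 2.7, 16.9]
gripper_width: 0.0007
gripper_force: 8.1
```

>>> drive_tool([
  [[-1,0,0,0.01,0],[-1,0,0,0.01,0]],
])

```text
time_s: 4.3
tcp_pos: [0.5176, -0.0636, 0.1572]
eef_rot: [-180.0, 0.0, -166.0]
contact_force: [-11.2, 3.7, 26.1]
gripper_width: 0.0002
gripper_force: 13.0
```

Bottom stop found (tcp 0.157, force 26 N). Checking the pin, with a red detector.

```bash
cat > pin.py <<'E'
from h import *
im=capture("scene");h=cv2.cvtColor(im,cv2.COLOR_RGB2HSV)[195:235,180:215]
m=cv2.inRange(h,(0,150,90),(7,255,255))|cv2.inRange(h,(172,150,90),(180,255,255))
v,u=np.nonzero(m);print("red px",len(u),"u",(u.min()+180,u.max()+180) if len(u) else 0, "v",(v.min()+195,v.max()+195) if len(v) else 0)
s=r.get_state();print(s["time_s"],s["tcp_pos"],s["contact_force"])
E
python3 pin.py; python3 - <<'E'
import sys; sys.path.insert(0,'.')
from h import *
y=np.radians(-14.4);R=np.array([[np.cos(y),-np.sin(y)],[np.sin(y),np.cos(y)]])
for d in(.039,.043,.069): print(d,proj("scene",[*(np.array([.519,-.064])+R@[0,-d]),.064]))
E
```

```text
red px 4 u (np.int64(201), np.int64(202)) v (np.int64(209), np.int64(211))
4.35 [ 0.51759127 -0.06361742  0.15714675] [-10.42904405   3.48254085  25.64957712]
0.039 [202.03797062 210.14520026]
0.043 [200.86582762 210.06523769]
0.069 [193.25437449 209.54599104]
```

>>> drive_tool([
  [[-1,0,0,-0.08,0],[-1,0,0,-0.16,0],[-1,0,0,-0.24,0],[-1,0,0,-0.24,0],[-1,0,0,-0.24,0]],
])

```text
time_s: 4.97
tcp_pos: [0.5176, -0.0635, 0.183]
eef_rot: [180.0, -0.0, -166.0]
contact_force: [-0.1, -0.8, 0.3]
gripper_width: 0.0002
gripper_force: 0.0
```

```bash
python3 pin.py
```

```text
red px 4 u (np.int64(201), np.int64(202)) v (np.int64(209), np.int64(211))
5.025 [ 0.51753863 -0.06348826  0.18295256] [-0.37595462  0.6603611   0.10899169]
```

The pin is still in; stroke 2.

>>> drive_tool([
  [[-1,0,0,0.07,0],[-1,0,0,0.14,0],[-1,0,0,0.2,0],[-1,0,0,0.24,0],[-1,0,0,0.24,0]],
])

```text
time_s: 5.65
tcp_pos: [0.5184, -0.0635, 0.1571]
eef_rot: [-179.9, 0.1, -166.0]
contact_force: [-8.3, 4.1, 27.1]
gripper_width: 0.0009
gripper_force: 13.2
```

>>> drive_tool([
  [[-1,0,0,0,0],[-1,0,0,0,0],[-1,0,0,0,0]],
])

```text
time_s: 6.02
tcp_pos: [0.5184, -0.0635, 0.1571]
eef_rot: [-179.9, 0.1, -166.0]
contact_force: [-9.0, 3.4, 25.3]
gripper_width: 0.0005
gripper_force: 13.0
```

```bash
python3 pin.py
```

```text
red px 4 u (np.int64(201), np.int64(202)) v (np.int64(209), np.int64(211))
6.075 [ 0.51836978 -0.06353052  0.15712234] [-9.10416883  2.16505644 25.96227462]
```

>>> drive_tool([
  [[-1,0,0,-0.08,0],[-1,0,0,-0.16,0],[-1,0,0,-0.24,0],[-1,0,0,-0.24,0],[-1,0,0,-0.24,0]],
])

```text
time_s: 6.7
tcp_pos: [0.5173, -0.0635, 0.1828]
eef_rot: [180.0, -0.1, -166.0]
contact_force: [-0.9, -0.3, 0.4]
gripper_width: 0.0007
gripper_force: 0.0
```

```bash
python3 pin.py
```

```text
red px 4 u (np.int64(201), np.int64(202)) v (np.int64(209), np.int64(211))
6.75 [ 0.51729419 -0.06350479  0.18276283] [-1.22764738  0.26615665 -0.2005545 ]
```

Still in; stroke 3.

>>> drive_tool([
  [[-1,0,0,0.07,0],[-1,0,0,0.14,0],[-1,0,0,0.2,0],[-1,0,0,0.24,0],[-1,0,0,0.24,0]],
])

```text
time_s: 7.38
tcp_pos: [0.5183, -0.0636, 0.1571]
eef_rot: [-179.9, 0.1, -166.0]
contact_force: [-9.6, 4.3, 26.9]
gripper_width: 0.0003
gripper_force: 13.2
```

>>> drive_tool([
  [[-1,0,0,0,0],[-1,0,0,0,0],[-1,0,0,0,0]],
])

```text
time_s: 7.75
tcp_pos: [0.5183, -0.0635, 0.1572]
eef_rot: [-179.9, 0.1, -166.0]
contact_force: [-8.9, 3.7, 26.5]
gripper_width: 0.0008
gripper_force: 13.0
```

>>> drive_tool([
  [[-1,0,0,-0.08,0],[-1,0,0,-0.16,0],[-1,0,0,-0.24,0],[-1,0,0,-0.24,0],[-1,0,0,-0.24,0]],
])

```text
time_s: 8.38
tcp_pos: [0.5173, -0.0635, 0.1828]
eef_rot: [180.0, -0.1, -166.0]
contact_force: [0.2, 0.2, -0.3]
gripper_width: 0.0007
gripper_force: 0.0
```

```bash
python3 pin.py; python3 look.py b
```

```text
red px 5 u (np.int64(201), np.int64(202)) v (np.int64(209), np.int64(211))
8.425 [ 0.51733167 -0.06348321  0.18279687] [-0.48968585  0.15125323  0.15713477]
scene 179 166
top 273 162
8.525 [ 0.51747789 -0.06350679  0.18296985] [-0.37197401 -0.57185945  0.0044486 ] [-0.01121403 -0.00703203 -0.10026411]
```

View pics/b.png

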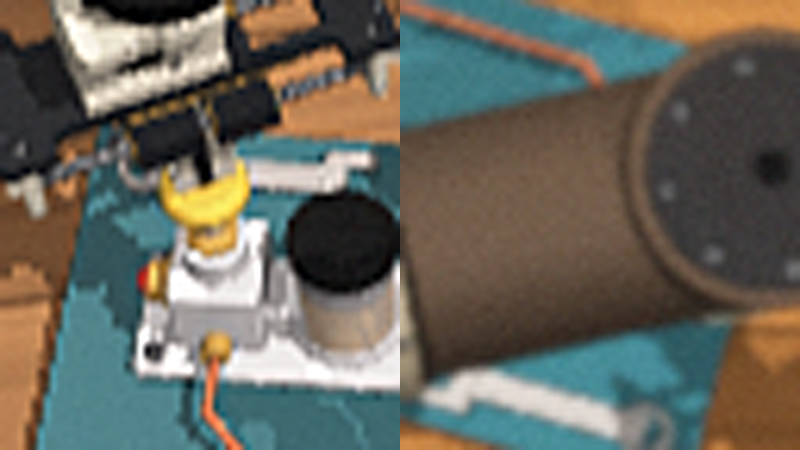

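The pin is still in (red stub at crop (145,280)) and the knob is back up. Stroke 4.

>>> drive_tool([
  [[-1,0,0,0.07,0],[-1,0,0,0.14,0],[-1,0,0,0.2,0],[-1,0,0,0.24,0],[-1,0,0,0.24,0]],
])

```text
time_s: 9.15
tcp_pos: [0.5184, -0.0635, 0.1571]
eef_rot: [-179.9, 0.1, -166.0]
contact_force: [-8.1, 3.9, 24.3]
gripper_width: 0.0004
gripper_force: 12.3
```

>>> drive_tool([
  [[-1,0,0,0,0],[-1,0,0,0,0],[-1,0,0,0,0]],
])

```text
time_s: 9.52
tcp_pos: [0.5184, -0.0635, 0.1571]
eef_rot: [-179.9, 0.1, -166.0]
contact_force: [-7.6, 3.2, 24.7]
gripper_width: 0.0007
gripper_force: 12.2
```

>>> drive_tool([
  [[-1,0,0,-0.08,0],[-1,0,0,-0.16,0],[-1,0,0,-0.24,0],[-1,0,0,-0.24,0],[-1,0,0,-0.24,0]],
])

```text
time_s: 10.15
tcp_pos: [0.5173, -0.0635, 0.1828]
eef_rot: [180.0, -0.1, -166.0]
contact_force: [-0.3, 0.7, 0.4]
gripper_width: 0.0005
gripper_force: 0.0
```

```bash
python3 pin.py
```

```text
red px 4 u (np.int64(201), np.int64(202)) v (np.int64(209), np.int64(211))
10.2 [ 0.5173344  -0.06350744  0.18281952] [-0.11863619 -0.51125322 -0.17637828]
```

Stroke 5.

>>> drive_tool([
  [[-1,0,0,0.07,0],[-1,0,0,0.14,0],[-1,0,0,0.2,0],[-1,0,0,0.24,0],[-1,0,0,0.24,0]],
])

```text
time_s: 10.82
tcp_pos: [0.5183, -0.0635, 0.1571]
eef_rot: [-179.9, 0.1, -166.0]
contact_force: [-9.5, 3.3, 27.1]
gripper_width: 0.0005
gripper_force: 13.3
```

>>> drive_tool([
  [[-1,0,0,0,0],[-1,0,0,0,0],[-1,0,0,0,0]],
])

```text
time_s: 11.2
tcp_pos: [0.5182, -0.0635, 0.1571]
eef_rot: [-179.9, 0.1, -166.0]
contact_force: [-9.5, 3.3, 26.2]
gripper_width: 0.0006
gripper_force: 13.1
```

>>> drive_tool([
  [[-1,0,0,-0.08,0],[-1,0,0,-0.16,0],[-1,0,0,-0.24,0],[-1,0,0,-0.24,0],[-1,0,0,-0.24,0]],
])

```text
time_s: 11.82
tcp_pos: [0.5173, -0.0635, 0.1828]
eef_rot: [180.0, -0.1, -166.0]
contact_force: [-0.5, 0.2, -0.7]
gripper_width: 0.0001
gripper_force: 0.0
```

```bash
python3 pin.py
```

```text
red px 32 u (np.int64(194), np.int64(202)) v (np.int64(208), np.int64(212))
11.875 [ 0.51733531 -0.0634965   0.18276243] [ 0.05549902 -0.62505307  0.42167652]
```

The pin is out: red now spans u 194 to 202, and fully out is expected at 193. I'll raise the tool clear and check.

>>> drive_tool([
  [[-1,0,0,-0.1,0],[-1,0,0,-0.25,0],[-1,0,0,-0.4,0],[-1,0,0,-0.4,0],[-1,0,0,-0.4,0]],
])

```text
time_s: 12.5
tcp_pos: [0.5175, -0.0634, 0.2313]
eef_rot: [180.0, -0.0, -166.0]
contact_force: [0.6, -0.1, 0.5]
gripper_width: 0.0006
gripper_force: 0.0
```

```bash
python3 look.py d
```

```text
scene 179 166
top 273 162
12.6 [ 0.51738073 -0.06350391  0.23091387] [ 0.04319028 -1.12464992 -0.09837458] [-0.01244784 -0.00732075  0.29926657]
```

View pics/d.png

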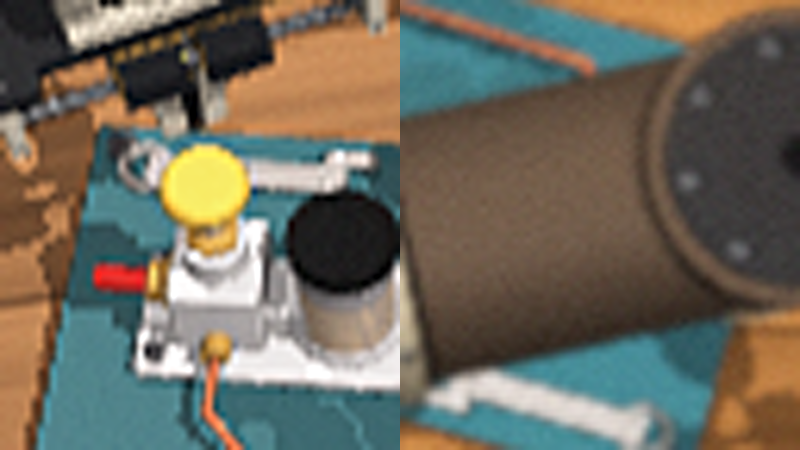

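The pin is fully out (crop x 95 to 150), the knob is up at (205,185), and the tool is clear.

```bash
python3 -c "
from plant import job
print(job.close_job())"
```

```text
the job is handed in; nothing more can be done
None
```

The red pin came fully out on the fifth full stroke; I stopped there with the knob up and the tool clear, and handed the job in at about 12.6 s.

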